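# Brush out a specimen jar at the microscopy bench

## Task

Clean out the tall lidded glass jar on the rubber mat: lift off its lid and set it down gently on the mat, knob up. Then take the bottle brush out of its metal pot and scrub the inside of the jar with three full up-and-down strokes, each from the jar's floor up until the top of the bristles rises out of the mouth. Stand the brush back in its pot bristles down, without dropping it, leave the jar open and standing where it is, and disturb nothing else on the bench.

Things in the scene. Friction and masses are not known exactly. Their poses are not given: they have to be found in the camera images.
- mat: black rubber drain mat fixed to the bench, 200 mm along its x, 340 mm along its y, 3 mm thick; origin at the centre of its underside, z up. The tall jar stands on it somewhere along the y middle two thirds.
- jar_floor (a point): centre of the inner floor of the tall glass jar, 6 mm above its underside; z up along the jar's axis. The jar is loose, about 0.4 kg, 68 mm outside diameter, 115 mm high, inside diameter 60 mm, inside depth 109 mm from floor to mouth.
- jar_mouth (a point): centre of the tall jar's mouth, level with its rim
- lid_knob (a point): centre of the upright round knob, 22 mm diameter, of the tall jar's loose steel lid (90 g); straight sides from 7 mm below to 6 mm above it, top 10 mm above. Lid's top face 18 mm below this point; then a 4 mm flange, 74 mm diameter, that rests on the jar's rim, and a 52 mm plug hanging 6 mm into the mouth. Underside, on which the lid lies when set down, 28 mm below this point. z up.
- pot_floor (a point): centre of the inner floor of the round metal brush pot, 8 mm above its underside; z up. Loose, about 0.75 kg, 74 mm outside diameter, 95 mm high, inside diameter 66 mm, inside depth 87 mm.
- brush_grip (a point): grip point on the axis of the bottle brush's straight black handle, 165 mm from the bristle end. The handle is 20 mm in diameter from 47 mm below to 27 mm above this point and ends 33 mm above it. Axis z runs from the bristles to the handle's end, so up as it stands loose in the pot. Brush 198 mm long, about 90 g.
- brush_tip (a point): centre of the flat bristle end of the brush, on its axis; z as for the grip. The bristle head is 75 mm long from here, its firm core 46 mm in diameter (edge bevelled to 34 mm at the end); the loose outer bristle tips, 58 mm across, give way without resistance.
- squat_jar_mid (a point): bystander: squat lidded glass jar of the same make, 76 mm diameter, 55 mm high without its lid, 87 mm to the top of its knob; point on its axis 30 mm up
- slide_box_mid (a point): bystander: closed wooden slide box 87 x 102 x 34 mm; its centre
- petri_mid (a point): bystander: closed clear Petri dish, 92 mm diameter, 15 mm high; its centre
There are look-alikes about, which are no part of the job. Leave any red look-alike of the part that bears lid_knob alone.

How it is judged:
On the way, in this order (a step that is already met when the one before it is completed fails the run):
1. the lid lies knob up on the mat, let go (x of lid_knob in the frame of mat between -0.1 and 0.1 m and y of lid_knob in the frame of mat between -0.17 and 0.17 m and height (world z) of lid_knob below 0.037 m and angle between lid_knob's own z axis and vertical below 0.12 rad and contact force between the fingers and lid below 0.05 N and linear speed of lid below 0.03 m/s), for 0.2 s.
2. first stroke: the bristle end is down at the jar's floor (within 10 mm) (z of brush_tip in the frame of jar_floor below 0.01 m and horizontal distance between brush_tip and jar_floor below 0.022 m and angle between brush_tip's own z axis and vertical below 0.35 rad), for 0.05 s.
3. first stroke: the brush is drawn up until the top of the bristles is level with the jar's mouth or above (bristle end 32 mm or more off the floor) (z of brush_tip in the frame of jar_floor between 0.032 and 0.109 m and horizontal distance between brush_tip and jar_floor below 0.022 m and angle between brush_tip's own z axis and vertical below 0.35 rad), for 0.05 s.
4. second stroke: the bristle end is down at the jar's floor (within 10 mm) (all of step 2), for 0.05 s.
5. second stroke: the brush is drawn up until the top of the bristles is level with the jar's mouth or above (bristle end 32 mm or more off the floor) (all of step 3), for 0.05 s.
6. third stroke: the bristle end is down at the jar's floor (within 10 mm) (all of step 4), for 0.05 s.
7. third stroke: the brush is drawn up until the top of the bristles is level with the jar's mouth or above (bristle end 32 mm or more off the floor) (all of step 5), for 0.05 s.
At the end, for the whole second after the job is handed in: The lid lies knob up on the mat (centre over the mat, flat within 0.12 rad); the brush stands bristles down in its pot, at most 20 mm off the pot's floor and leaning less than 0.4 rad; the open jar stands upright within 40 mm of where it was; the pot is upright; all are let go and at rest (x of lid_knob in the frame of mat between -0.1 and 0.1 m and y of lid_knob in the frame of mat between -0.17 and 0.17 m and height (world z) of lid_knob below 0.037 m and angle between lid_knob's own z axis and vertical below 0.12 rad and horizontal distance between brush_tip and pot_floor below 0.03 m and z of brush_tip in the frame of pot_floor below 0.02 m and angle between brush_tip's own z axis and vertical below 0.4 rad and angle between each of jar_floor, pot_floor's own z axis and vertical below 0.05 rad and distance of jar_floor from where it was at the start of the episode below 0.04 m and linear speed of each of lid, brush, jar, pot below 0.03 m/s); the robot touches nothing.
It fails at once if the lid is dropped (loose and faster than 0.6 m/s) (contact force between the fingers and lid below 0.05 N and linear speed of lid above 0.6 m/s).
It fails at once if the brush is dropped (loose and faster than 0.6 m/s) (contact force between the fingers and brush below 0.05 N and linear speed of brush above 0.6 m/s).
It fails at once if the jar or the pot is tipped by more than 0.3 rad (angle between any of jar_floor, pot_floor's own z axis and vertical above 0.3 rad).
It fails at once if the jar is shoved more than 60 mm from its place (distance of jar_floor from where it was at the start of the episode above 0.06 m).
It fails at once if a bystander is moved by more than 30 mm (distance of any of squat_jar_mid, slide_box_mid, petri_mid from where it was at the start of the episode above 0.03 m).
It also fails if it takes over 61 s, if anything falls off the work surface, if the arm or the gripper's body presses on something with over 40 N, if the wrist force passes 120 N, or if a joint passes its speed limit or range.

## Robot

A 6-joint arm with a two-finger parallel gripper is mounted at the origin on the work surface. World frame = base frame: x ahead of the robot, y to its left, z up, the work surface at z = 0. Lengths are in m, angles in rad, forces in N, time in s.
With the tool pointing down it reaches from about 0.4 to 0.825 m from the base axis. Payload 7 kg.
Tool frame: the origin (TCP) lies at the centre of the arm's flange, where the gripper is bolted on; the fingertips stand 178 mm ahead of it and the grasp point (between the pads) lies arm.tcp_to_grasp ahead of it (arm.tcp_to_grasp is the distance from the TCP to the grasp point, in m); z points along the fingers, y is the direction in which the jaws open and shut (so a half turn about z gives the same grasp; the last joint's range is limited). The gripper opens to 88 mm and grips with 3 to 60 N. Pads are 19 mm wide; open, the fingers measure 130 mm over their backs; the gripper's body (78 mm by 193 mm) begins 47 mm behind the grasp point.
Start: joints at [0.288, 0.359, 0.012, 0, -1.224, -0.288], TCP at [0.675, -0, 0.405] pointing down, gripper open.
Joint ranges: [-3.07, 3.07], [-1.43, 2.12], [-1.02, 1.25], [-3.03, 1.67], [-3.05, -0], [-3.03, 3.03]. Speed limits (rad/s): [2.39, 2.39, 3.01, 3.14, 3.14, 3.14].

## Interface

Orientations are given as [roll, pitch, yaw] about the fixed x, y, z axes, in that order (R = Rz(yaw) Ry(pitch) Rx(roll)).
In Python, from station import arm gives the robot as it stands.
- The arm moves only by the tool move_arm, never from a script. Its argument "deltas" is a list of rows, each a list of 6 numbers: the shift along the world's x, y, z in mm, then the turn, a rotation vector about the world's x, y, z in degrees. In form: [[tx, ty, tz, ax, ay, az], ...]. A call has exactly 5 rows; each row shifts and turns the commanded pose from where the row before left it; what a row does not reach is not made up. A row lasts 1/12 s, in which the tool goes at most 41.7 mm and 7.16 degrees, less where a joint would pass 70% of its speed; a pose out of reach is approached as far as the arm can. A call with a gripper value outside its range is refused whole. "claw" is the closure in counts, from 0 (fully open) to 255 (shut), set as the call begins (left out, the last holds). The fingers move at their own pace and stop on an object; "squeeze" is the grip in N (left out, the last holds). Time passes only in rows, so rows that do not move let the fingers close, or fill a call up. It gives the time, the measured TCP pose, the force and the opening at its end, in the units of the state.
- arm.get_state(): the state, without advancing time (a new reading comes with each control period).
- arm.grab_frame(name): name is "scene" or "side" or "wrist"; returns the picture (480x640x3 uint8, red, green, blue); there is no depth.
- arm.calibration(name): a dict with "intrinsics" (3x3 intrinsics, pixels), "T" (4x4, takes a point from camera to world coordinates); the wrist camera has in their place "mount" (4x4, takes a point from camera to tool coordinates, whose origin is the TCP and whose axes are the flange's). Camera axes: x right, y up, looking along -z (the intrinsics and any distortion apply to the point x, -y, -z); pixel columns grow to the right and rows downward; lengths in m; the calibration is good to about 2 mm. A picture is of the moment at which its call begins: read the wrist's pose just before it. calibration takes no time and is no camera call.
- arm.job_done(): hands the job in, once; it reports no verdict.
Trained networks look in the newest picture that a camera, given by its name, has taken for a name from the list of things; names that differ only in an ending like _2 or _b are one class to them, and where a whole thing is asked for, a point or a joint stands for the part that bears it (a point fixed in the world has none). Each returns a list of dicts, best first, with "score" (0 to 1); they miss things now and then, are a little off and sometimes report something else, mostly with a low value. They report only what shows in the picture. A call takes as long as a camera call. They do not tell look-alikes from the thing itself.
- arm.spot_in(thing, camera): "xy" ([column, row] in pixels, amid what is visible of it).
- arm.masks_of(thing, camera): "pixels" (480x640 bool, what is visible of it) and "xy" ([column, row] in pixels, amid what is visible of it).
- arm.spot_point(thing, camera): "xy" ([column, row] in pixels: a listed point, or the origin of a listed thing).
The state is a dict: "t": time; "q": joint angles; "qd": joint speeds; "joint_efforts": joint torques, N m; "eef_pos": TCP position; "ee_rot": TCP orientation; "force": force on the tool from outside, world axes, zero at the start; "moment": the same for the moment, N m; "width": finger opening in m.
Only numpy, scipy, OpenCV 4.12 (cv2) and the standard library are available. Lean on these libraries where they do the work, as an engineer would, in place of code of your own. Each camera call takes 0.05 s, during which the arm holds its last target. There are 200 camera calls.

## Working session

There is one attempt and no reset: what is moved stays moved. The work goes in short steps, Python scripts to look and compute and a tool call to move; the robot and the scene stay as the last step left them, time stands still between calls to the robot, and variables do not carry over. Pictures are saved under pics/ and viewed, about 8 in all and at most 12, crops included, and the job is handed in when it is done.

Besides the shell and the picture viewer there is one more tool, called after "Emit:" by a JSON object that holds its "fn" and its "kwargs", one argument or row to a line. move_arm: Moves the arm, as the interface text tells. Its arguments: {"type":"object","properties":{"deltas":{"type":"array","items":{"type":"array","items":{"type":"number"}}},"claw":{"type":"number"},"squeeze":{"type":"number"}},"required":["deltas"]}

```bash
mkdir -p pics; cat > h.py <<'E'
import numpy as np, cv2
from station import arm
from scipy.spatial.transform import Rotation as R
def cam(name):
    c=arm.calibration(name); K=np.array(c["intrinsics"])
    if "T" in c: T=np.array(c["T"])
    else:
        s=arm.get_state(); W=np.eye(4); W[:3,:3]=R.from_euler('xyz',s["ee_rot"]).as_matrix(); W[:3,3]=s["eef_pos"]
        T=W@np.array(c["mount"])
    return K,T,c
def ray(K,T,xy):
    d=np.linalg.inv(K)@[xy[0],xy[1],1]; d=T[:3,:3]@[d[0],-d[1],-d[2]]
    return T[:3,3],d/np.linalg.norm(d)
def atz(K,T,xy,z):
    o,d=ray(K,T,xy); return o+d*(z-o[2])/d[2]
def tri(rs):
    A=0;b=0
    for o,d in rs:
        P=np.eye(3)-np.outer(d,d); A=A+P; b=b+P@o
    p=np.linalg.solve(A,b); return p,[np.linalg.norm(np.cross(p-o,d)) for o,d in rs]
def proj(K,T,p):
    q=T[:3,:3].T@(np.array(p)-T[:3,3]); u=K@[q[0],-q[1],-q[2]]; return u[:2]/u[2]
def snap(name,f=None):
    im=arm.grab_frame(name)
    if f: cv2.imwrite(f,im[:,:,::-1])
    return im
E
python3 - <<'E'
from h import *
print(arm.tcp_to_grasp, arm.get_state())
C={}
for n in ("scene","side","wrist"):
    C[n]=cam(n); snap(n,f"pics/{n}0.png"); print(n,[k for k in C[n][2]],C[n][1].round(3).tolist(),C[n][0].round(1).tolist())
for t in ["mat","jar_floor","jar_mouth","lid_knob","pot_floor","brush_grip","brush_tip","squat_jar_mid","slide_box_mid","petri_mid"]:
    for n in ("scene","side","wrist"):
        print(t,n,[(np.round(d["xy"],1).tolist(),round(d["score"],2)) for d in arm.spot_point(t,n)[:4]])
E
```

```text
0.1593 {'t': 0.0, 'q': array([ 2.88089347e-01,  3.59414591e-01,  1.10766202e-02, -3.89562986e-04,
       -1.22410177e+00, -2.88095181e-01]), 'qd': array([-2.74568784e-04,  1.21032123e-03, -9.57564260e-04,  5.22260198e-04,
       -4.81162916e-04,  3.46864982e-05]), 'joint_efforts': array([-8.00930356e-04, -5.82726967e+01,  2.93058443e+01,  6.99745238e+00,
        6.93249181e-03, -2.06530804e-04]), 'eef_pos': array([6.74810903e-01, 1.15298773e-06, 4.03705148e-01]), 'ee_rot': array([ 3.13991291e+00, -1.15867383e-04, -1.57093473e+00]), 'force': array([-0.0538701 ,  0.60153302, -0.9814666 ]), 'moment': array([-0.02142711,  0.02574344,  0.02129327]), 'width': 0.08753574136021205}
scene ['intrinsics', 'T'] [[0.384, -0.625, 0.68, 1.238], [0.923, 0.271, -0.272, -0.263], [-0.015, 0.732, 0.681, 0.778], [0.0, 0.0, 0.0, 1.0]] [[443.9, 0.0, 318.4], [0.0, 443.9, 236.2], [0.0, 0.0, 1.0]]
side ['intrinsics', 'T'] [[0.95, 0.202, -0.236, 0.254], [-0.311, 0.627, -0.714, -0.938], [0.004, 0.752, 0.659, 1.001], [0.0, 0.0, 0.0, 1.0]] [[554.6, 0.0, 310.3], [0.0, 554.6, 233.6], [0.0, 0.0, 1.0]]
wrist ['intrin
[... 703 characters left out ...]
st [([261.8, 352.7], 0.88)]
pot_floor scene [([239.0, 280.2], 0.57)]
pot_floor side [([323.8, 328.7], 0.76)]
pot_floor wrist []
brush_grip scene [([226.5, 227.1], 0.76)]
brush_grip side [([323.4, 281.1], 0.86)]
brush_grip wrist []
brush_tip scene [([239.4, 281.4], 0.69)]
brush_tip side [([325.6, 327.6], 0.56)]
brush_tip wrist []
squat_jar_mid scene [([314.1, 347.6], 0.73)]
squat_jar_mid side [([403.0, 272.7], 0.73), ([324.2, 331.9], 0.73)]
squat_jar_mid wrist [([218.2, 120.7], 0.86)]
slide_box_mid scene [([410.2, 180.1], 0.65)]
slide_box_mid side [([198.8, 198.6], 0.76)]
slide_box_mid wrist []
petri_mid scene [([127.5, 267.5], 0.68)]
petri_mid side [([293.6, 439.1], 0.91)]
petri_mid wrist []
```

View pics/scene0.png

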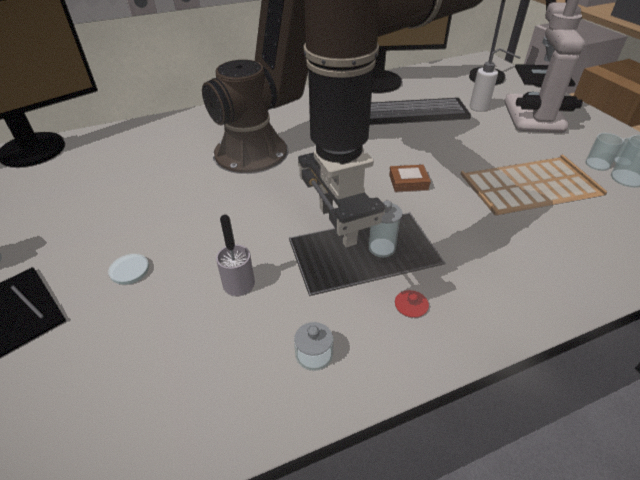

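View pics/side0.png

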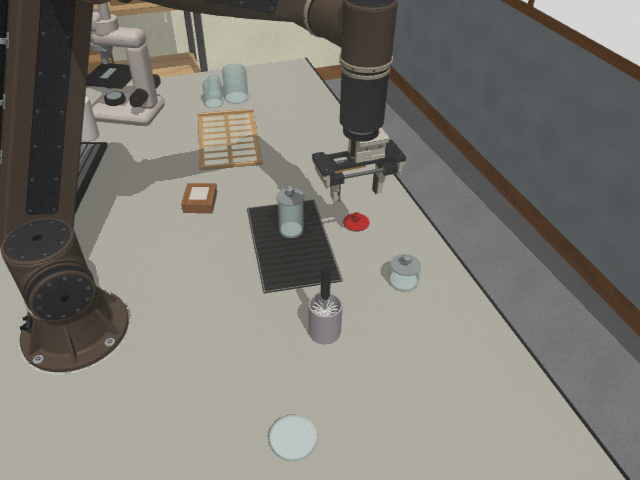

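```bash
python3 - <<'E'
from h import *
S=cam("scene");D=cam("side");W=cam("wrist")
r=lambda c,x:ray(c[0],c[1],x)
for n,rs in dict(jarfloor=[r(S,(381.3,244.9)),r(D,(290.5,229.2))],mouth=[r(S,(386.2,211.2)),r(D,(288,192.6))],
 knobA=[r(S,(386.1,203.6)),r(D,(291.7,191))],knobB=[r(S,(411.2,295.9)),r(D,(358.3,214.3))],
 potfloor=[r(S,(239,280.2)),r(D,(323.8,328.7))],grip=[r(S,(226.5,227.1)),r(D,(323.4,281.1))],tip=[r(S,(239.4,281.4)),r(D,(325.6,327.6))],
 squat=[r(S,(314.1,347.6)),r(D,(403,272.7))],box=[r(S,(410.2,180.1)),r(D,(198.8,198.6))],petri=[r(S,(127.5,267.5)),r(D,(293.6,439.1))],mat=[r(S,(358.4,249.9)),r(D,(289.8,243.6))]).items():
    p,e=tri(rs); print(n,p.round(4),np.round(e,4)[0])
E
```

```text
jarfloor [0.5638 0.1729 0.0098] 0.0018
mouth [0.5642 0.1784 0.1239] 0.0046
knobA [0.5682 0.1696 0.1432] 0.0033
knobB [0.7502 0.142  0.038 ] 0.0002
potfloor [ 0.5366 -0.1827  0.0098] 0.0015
grip [ 0.5313 -0.1854  0.17  ] 0.0019
tip [ 0.5413 -0.1825  0.0111] 0.001
squat [ 0.7775 -0.0918  0.0246] 0.0016
box [0.3489 0.3878 0.0053] 0.0012
petri [ 0.3935 -0.4172  0.0107] 0.0022
mat [0.5478 0.1199 0.0027] 0.0016
```

The scene view shows the tall jar with its steel lid at (386,207), half hidden by the gripper, the pot with brush at (236,265), a red lid at (411,303), the squat jar at (314,345), and the mat at (360,250). The side view has the tall jar's knob at (290,190), the red lid at (357,220), the squat jar's knob at (405,258), and the brush at (325,285).

Things that could be taken for lid_knob, in side pixels:
- The tall jar's steel knob at (291,191).
- The red lid's knob at (358,214).
- The squat jar's knob at (405,258).
- The brush handle at (325,278).

I choose (291,191), which triangulates to z≈0.143 against an expected 0.140. I'll move over it and check it in a close crop.

Emit:
{"fn": "move_arm", "kwargs": {
  "deltas": [
    [-22.2, 34.4, 0, 0, 0, 0],
    [-22.2, 34.4, 0, 0, 0, 0],
    [-22.2, 34.4, 0, 0, 0, 0],
    [-22.2, 34.4, 0, 0, 0, 0],
    [-22.2, 34.4, 0, 0, 0, 0]
  ],
  "claw": 0
}}

```text
t: 2.07
eef_pos: [0.5628, 0.1731, 0.4048]
ee_rot: [-3.141, 0.0, -1.571]
force: [0.9, 1.0, -0.1]
width: 0.0877
```

```bash
python3 - <<'E'
from h import *
W=cam("wrist");im=snap("wrist");D=cam("side");im2=snap("side");S=cam("scene");im3=snap("scene")
s=arm.get_state();print(s["eef_pos"],s["t"])
a=cv2.resize(im2[140:320,180:440],None,fx=1.54,fy=1.54)
b=cv2.resize(im,(400,300)); c=cv2.resize(im3[140:380,200:460],None,fx=1.25,fy=1.25)
o=np.zeros((600,800,3),np.uint8); o[:a.shape[0],:a.shape[1]]=a; o[:c.shape[0],400:400+c.shape[1]]=c; o[300:600,:400]=b
cv2.imwrite("pics/m1.png",o[:,:,::-1])
for t in ["jar_mouth","jar_floor","lid_knob"]:
  for n,c in (("wrist",W),("side",D),("scene",S)):
    for d in arm.spot_point(t,n)[:3]:
      z={"jar_mouth":.118,"jar_floor":.009,"lid_knob":.140}[t]
      print(t,n,np.round(d["xy"],1),round(d["score"],2),atz(c[0],c[1],d["xy"],z).round(4))
for xy in [(247,206),(320,200),(340,278),(264,290)]: print("matcorner",atz(D[0],D[1],xy,.003).round(3))
for xy in [(290,236),(409,217),(443,263),(309,290)]: print("matcorner",atz(S[0],S[1],xy,.003).round(3))
E
```

```text
[0.56264076 0.17434617 0.40530117] 2.2167
jar_mouth side [287.8 192.7] 0.81 [0.5655 0.1929 0.118 ]
jar_mouth scene [383.9 212.3] 0.63 [0.5642 0.1704 0.118 ]
jar_floor side [290.7 228.5] 0.64 [0.5656 0.1739 0.009 ]
jar_floor scene [381.7 246.2] 0.96 [0.566  0.1739 0.009 ]
lid_knob wrist [316.4 250.7] 0.84 [0.568  0.1734 0.14  ]
lid_knob wrist [141.2 197.3] 0.84 [0.6886 0.1351 0.14  ]
lid_knob side [291. 188.] 0.94 [0.5714 0.1816 0.14  ]
lid_knob side [357.4 214.4] 0.93 [0.6954 0.0276 0.14  ]
lid_knob scene [413.1 296.3] 0.75 [0.8195 0.089  0.14  ]
lid_knob scene [387.5 205.1] 0.65 [0.5674 0.1758 0.14  ]
matcorner [0.476 0.315 0.003]
matcorner [0.686 0.277 0.003]
matcorner [ 0.631 -0.04   0.003]
matcorner [ 0.439 -0.021  0.003]
matcorner [ 0.434 -0.02   0.003]
matcorner [0.491 0.298 0.003]
matcorner [0.67  0.284 0.003]
matcorner [ 0.621 -0.042  0.003]
```

View pics/m1.png

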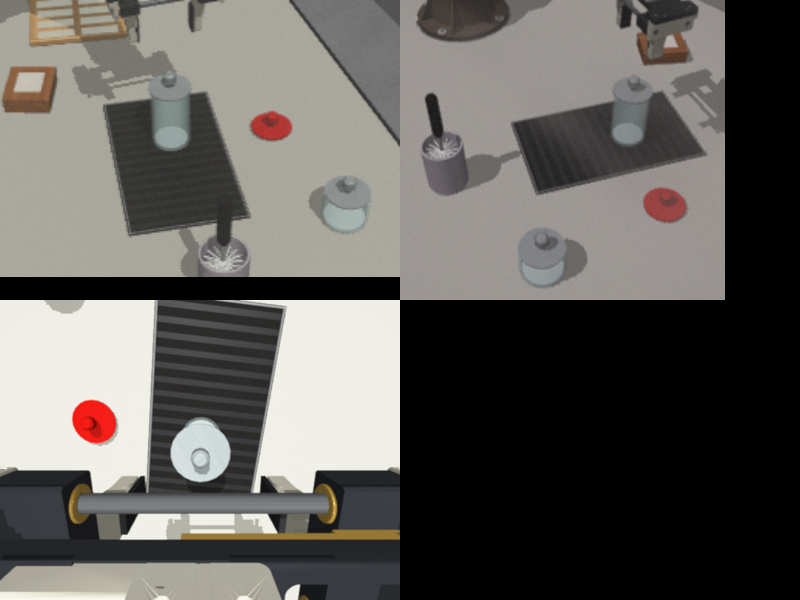

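The composite confirms the choice: in the wrist view (lower left) the grey steel knob sits on the tall jar at about wrist pixel (318,251), and the red lid lies apart off the mat. The knob is at (0.567, 0.174), with side, scene and wrist agreeing to about 1 cm. The mat centre is near (0.553, 0.128).

Emit:
{"fn": "move_arm", "kwargs": {
  "deltas": [
    [2, 0, -24, 0, 0, 0],
    [2, 0, -24, 0, 0, 0],
    [0.5, 0, -24, 0, 0, 0],
    [0, 0, -18, 0, 0, 0],
    [0, 0, -10, 0, 0, 0]
  ]
}}

```text
t: 3.08
eef_pos: [0.5681, 0.1712, 0.3021]
ee_rot: [3.139, -0.002, -1.572]
force: [-0.7, 0.3, -0.8]
width: 0.0877
```

Emit:
{"fn": "move_arm", "kwargs": {
  "deltas": [
    [0, 0, 0, 0, 0, 0],
    [0, 0, 0, 0, 0, 0],
    [0, 0, 0, 0, 0, 0],
    [0, 0, 0, 0, 0, 0],
    [0, 0, 0, 0, 0, 0]
  ],
  "claw": 255,
  "squeeze": 20
}}

```text
t: 3.5
eef_pos: [0.5687, 0.1721, 0.3059]
ee_rot: [-3.14, 0.001, -1.571]
force: [-0.4, 0.5, 1.0]
width: 0.0596
```

Emit:
{"fn": "move_arm", "kwargs": {
  "deltas": [
    [0, 0, 0, 0, 0, 0],
    [0, 0, 0, 0, 0, 0],
    [0, 0, 0, 0, 0, 0],
    [0, 0, 0, 0, 0, 0],
    [0, 0, 0, 0, 0, 0]
  ]
}}

```text
t: 3.92
eef_pos: [0.5685, 0.172, 0.3047]
ee_rot: [-3.142, 0.0, -1.571]
force: [0.6, 0.1, -0.4]
width: 0.0264
```

Emit:
{"fn": "move_arm", "kwargs": {
  "deltas": [
    [0, 0, 0, 0, 0, 0],
    [0, 0, 0, 0, 0, 0],
    [0, 0, 0, 0, 0, 0],
    [0, 0, 3, 0, 0, 0],
    [0, 0, 5, 0, 0, 0]
  ]
}}

```text
t: 4.33
eef_pos: [0.5683, 0.1719, 0.3123]
ee_rot: [3.14, -0.001, -1.571]
force: [-0.3, -0.1, -0.5]
width: 0.0208
```

Emit:
{"fn": "move_arm", "kwargs": {
  "deltas": [
    [0, 0, 8, 0, 0, 0],
    [0, 0, 8, 0, 0, 0],
    [0, 0, 8, 0, 0, 0],
    [0, 0, 8, 0, 0, 0],
    [0, 0, 0, 0, 0, 0]
  ]
}}

```text
t: 4.75
eef_pos: [0.569, 0.1722, 0.3472]
ee_rot: [-3.138, 0.002, -1.57]
force: [0.4, 0.1, -0.1]
width: 0.0211
```

```bash
python3 - <<'E'
from h import *
im=snap("side")[130:320,180:440]; a=snap("scene")[150:340,280:500]; print(arm.get_state()["eef_pos"],arm.get_state()["width"])
o=np.hstack([im,a]); cv2.imwrite("pics/m2.png",cv2.resize(o,None,fx=1.6,fy=1.6)[:,:,::-1])
E
```

```text
[0.56846959 0.17200688 0.34523466] 0.02088219823279351
```

View pics/m2.png

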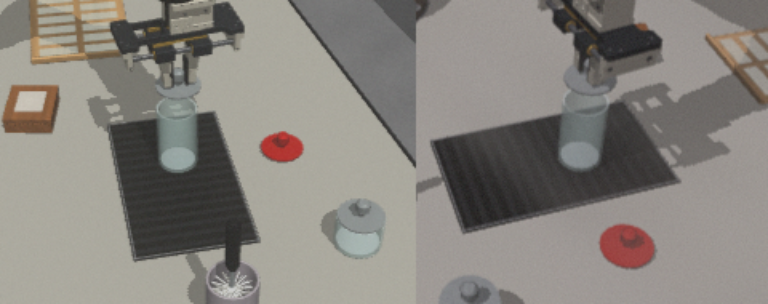

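The lid hangs level in the fingers above the now open jar, which still stands in place. Next I carry the lid to the mat's near end.

Emit:
{"fn": "move_arm", "kwargs": {
  "deltas": [
    [-6, -28, 4, 0, 0, 0],
    [-6, -30, 0, 0, 0, 0],
    [-6, -30, 0, 0, 0, 0],
    [-5, -30, 0, 0, 0, 0],
    [-5, -24, 0, 0, 0, 0]
  ]
}}

```text
t: 5.27
eef_pos: [0.5396, 0.0283, 0.3482]
ee_rot: [3.141, -0.0, -1.571]
force: [-0.4, 0.9, -1.3]
width: 0.021
```

Emit:
{"fn": "move_arm", "kwargs": {
  "deltas": [
    [0, 0, -30, 0, 0, 0],
    [0, 0, -30, 0, 0, 0],
    [0, 0, -30, 0, 0, 0],
    [0, 0, -25, 0, 0, 0],
    [0, 0, -20, 0, 0, 0]
  ]
}}

```text
t: 5.68
eef_pos: [0.5396, 0.0295, 0.2113]
ee_rot: [3.139, -0.001, -1.572]
force: [0.2, 0.6, -0.7]
width: 0.0208
```

Emit:
{"fn": "move_arm", "kwargs": {
  "deltas": [
    [0, 0, -6, 0, 0, 0],
    [0, 0, -4, 0, 0, 0],
    [0, 0, -3, 0, 0, 0],
    [0, 0, -2, 0, 0, 0],
    [0, 0, 0, 0, 0, 0]
  ]
}}

```text
t: 6.1
eef_pos: [0.5408, 0.0302, 0.1993]
ee_rot: [-3.14, 0.0, -1.571]
force: [0.1, 0.6, -1.5]
width: 0.021
```

Emit:
{"fn": "move_arm", "kwargs": {
  "deltas": [
    [0, 0, -1, 0, 0, 0],
    [0, 0, -1, 0, 0, 0],
    [0, 0, -1, 0, 0, 0],
    [0, 0, -0.5, 0, 0, 0],
    [0, 0, 0, 0, 0, 0]
  ]
}}

```text
t: 6.52
eef_pos: [0.5406, 0.0301, 0.1956]
ee_rot: [-3.141, 0.0, -1.571]
force: [-1.2, 0.0, 3.2]
width: 0.0211
```

Emit:
{"fn": "move_arm", "kwargs": {
  "deltas": [
    [0, 0, 0, 0, 0, 0],
    [0, 0, 0, 0, 0, 0],
    [0, 0, 0, 0, 0, 0],
    [0, 0, 0, 0, 0, 0],
    [0, 0, 0, 0, 0, 0]
  ],
  "claw": 0
}}

```text
t: 6.93
eef_pos: [0.5405, 0.03, 0.1951]
ee_rot: [3.141, -0.0, -1.571]
force: [-0.4, -0.7, -1.0]
width: 0.0489
```

Emit:
{"fn": "move_arm", "kwargs": {
  "deltas": [
    [0, 0, 0, 0, 0, 0],
    [0, 0, 10, 0, 0, 0],
    [0, 0, 20, 0, 0, 0],
    [0, 0, 30, 0, 0, 0],
    [0, 0, 35, 0, 0, 0]
  ]
}}

```text
t: 7.35
eef_pos: [0.5398, 0.0297, 0.2905]
ee_rot: [3.138, -0.001, -1.571]
force: [1.1, 0.5, -0.5]
width: 0.0817
```

Emit:
{"fn": "move_arm", "kwargs": {
  "deltas": [
    [0, 0, 40, 0, 0, 0],
    [0, 0, 40, 0, 0, 0],
    [0, 0, 40, 0, 0, 0],
    [0, -20, 30, 0, 0, 0],
    [0, -40, 0, 0, 0, 0]
  ]
}}

```text
t: 7.77
eef_pos: [0.5416, -0.0287, 0.4487]
ee_rot: [-3.129, 0.002, -1.566]
force: [2.1, -0.4, 0.0]
width: 0.0878
```

```bash
python3 - <<'E'
from h import *
W=cam("wrist");im=snap("wrist");D=cam("side");im2=snap("side");S=cam("scene");im3=snap("scene")
print(arm.get_state()["eef_pos"],arm.get_state()["t"])
b=cv2.resize(im,(400,300)); a=cv2.resize(im2[140:350,220:400],(400,467)); c=cv2.resize(im3[160:330,190:330],(400,486))[:300]
o=np.zeros((600,800,3),np.uint8); o[:467,:400]=a; o[:300,400:]=c; o[300:,400:]=b
cv2.imwrite("pics/m3.png",o[:,:,::-1])
z={"lid_knob":.031,"pot_floor":.008,"brush_grip":.172,"brush_tip":.009}
for t in z:
  R_={}
  for n,c in (("wrist",W),("side",D),("scene",S)):
    for d in arm.spot_point(t,n)[:3]:
      R_.setdefault(n,ray(c[0],c[1],d["xy"]))
      print(t,n,np.round(d["xy"],1),round(d["score"],2),atz(c[0],c[1],d["xy"],z[t]).round(4))
  if len(R_)>1: p,e=tri(list(R_.values())); print("  tri",p.round(4),np.round(e,4))
E
```

```text
[ 0.53985828 -0.03192546  0.44195667] 7.9167
lid_knob wrist [325.7 263.4] 0.8 [0.5443 0.0309 0.031 ]
lid_knob side [357.4 219. ] 0.85 [0.7439 0.1314 0.031 ]
lid_knob side [296.4 258.8] 0.59 [0.5388 0.0323 0.031 ]
lid_knob side [290. 240.] 0.41 [0.5437 0.1054 0.031 ]
lid_knob scene [409.3 297.9] 0.84 [0.7487 0.1394 0.031 ]
lid_knob scene [323.4 248.2] 0.55 [0.5358 0.03   0.031 ]
  tri [0.6699 0.0958 0.0264] [0.1393 0.0682 0.0865]
pot_floor side [325.1 330.7] 0.68 [ 0.5385 -0.1894  0.008 ]
pot_floor side [199.4 199. ] 0.45 [0.3498 0.3837 0.008 ]
pot_floor side [286.9 197.6] 0.42 [0.595  0.3117 0.008 ]
pot_floor scene [238.9 279.9] 0.92 [ 0.5327 -0.1812  0.008 ]
  tri [ 0.537  -0.1849  0.0087] [0.0044 0.0044]
brush_grip wrist [337.1   5.5] 0.72 [ 0.5371 -0.1863  0.172 ]
brush_grip side [324.6 277.9] 0.94 [ 0.5364 -0.1816  0.172 ]
brush_grip scene [225.9 226.7] 0.95 [ 0.5301 -0.185   0.172 ]
  tri [ 0.5359 -0.1852  0.1762] [0.0013 0.0009 0.0007]
brush_tip wrist [334.1  65.4] 0.65 [ 0.5367 -0.1862  0.009 ]
brush_tip side [290.4 195.4] 0.5 [0.6075 0.3175 0.009 ]
  tri [ 0.515  -0.109   0.3419] [0.0265 0.0265]
```

View pics/m3.png

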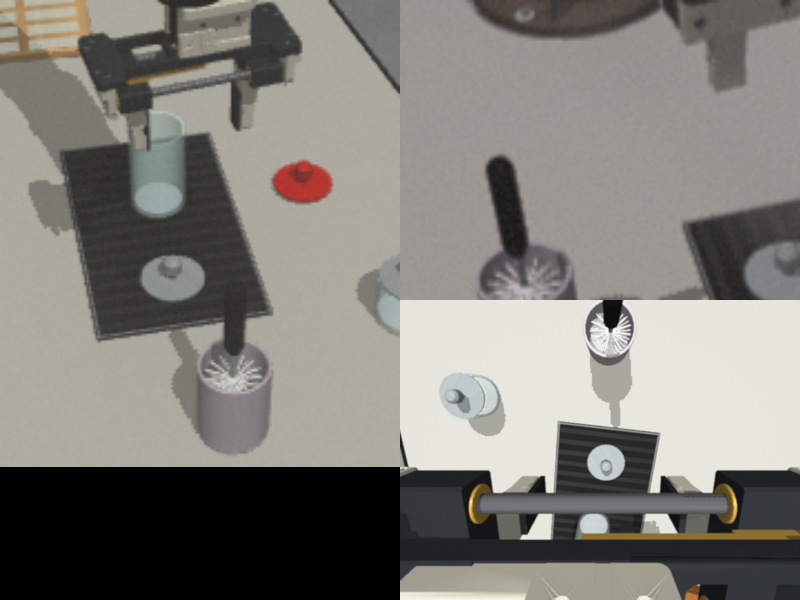

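The lid lies flat on the mat, knob up, at about (0.541, 0.030). The jar is open and the brush stands nearly upright in the pot, with the grip at about (0.536, -0.185, 0.175). I'll move above it and take one closer fix.

Emit:
{"fn": "move_arm", "kwargs": {
  "deltas": [
    [-1, -31, 0, 0, 0, 0],
    [-1, -31, 0, 0, 0, 0],
    [-1, -31, 0, 0, 0, 0],
    [-1, -31, 0, 0, 0, 0],
    [0, -29, 0, 0, 0, 0]
  ]
}}

```text
t: 8.93
eef_pos: [0.5362, -0.1844, 0.4403]
ee_rot: [-3.141, -0.0, -1.57]
force: [0.8, 0.3, -1.1]
width: 0.0881
```

```bash
python3 - <<'E'
from h import *
W=cam("wrist");im=snap("wrist");D=cam("side");im2=snap("side");S=cam("scene");im3=snap("scene")
print(arm.get_state()["eef_pos"],arm.get_state()["t"])
b=cv2.resize(im,(400,300)); a=cv2.resize(im2[230:350,270:380],(400,436)); c=cv2.resize(im3[200:300,190:280],(400,444))[:300]
o=np.zeros((600,800,3),np.uint8); o[:436,:400]=a; o[:300,400:]=c; o[300:,400:]=b
cv2.imwrite("pics/m4.png",o[:,:,::-1])
z={"pot_floor":.008,"brush_grip":.172,"brush_tip":.009}
for t in z:
  for n,c in (("wrist",W),("side",D),("scene",S)):
    for d in arm.spot_point(t,n)[:1]:
      print(t,n,np.round(d["xy"],1),round(d["score"],2),atz(c[0],c[1],d["xy"],z[t]).round(4))
for n,c in (("wrist",W),("side",D),("scene",S)):
    for d in arm.masks_of("pot_floor",n)[:1]:
      ys,xs=np.nonzero(d["pixels"]); print("potmask",n,xs.min(),xs.max(),ys.min(),ys.max(),d["score"])
print("rim proj",[proj(W[0],W[1],(.537+dx,-.185+dy,.095)).round(0) for dx,dy in((0,0),(.037,0),(-.037,0),(0,.037),(0,-.037))])
E
```

```text
[ 0.53630376 -0.18470997  0.43978378] 9.0833
pot_floor side [324.8 328. ] 0.79 [ 0.5404 -0.1818  0.008 ]
pot_floor scene [240.5 280.1] 0.7 [ 0.5347 -0.1779  0.008 ]
brush_grip wrist [322.1 246.8] 0.59 [ 0.5373 -0.1862  0.172 ]
brush_grip side [325.6 279.6] 0.72 [ 0.5368 -0.1869  0.172 ]
brush_grip scene [227.7 226.5] 0.91 [ 0.531  -0.1814  0.172 ]
brush_tip wrist [327.7 209.7] 0.66 [ 0.5317 -0.1871  0.009 ]
brush_tip scene [312.4 345. ] 0.65 [ 0.7622 -0.0906  0.009 ]
potmask wrist 285 362 181 259 0.74
potmask side 309 341 293 344 0.71
potmask scene 216 255 245 296 0.9
rim proj [array([323., 227.]), array([283., 227.]), array([362., 227.]), array([323., 264.]), array([323., 187.])]
```

View pics/m4.png

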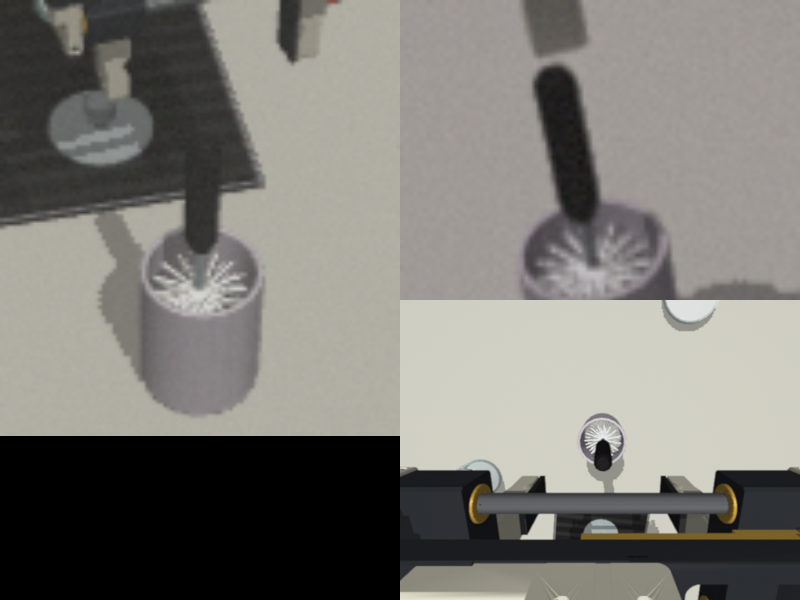

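The brush stands nearly upright, with the handle right between the open fingers (wrist pixel (322,247)) and the pot rim centred at (323,222). I descend and grip.

Emit:
{"fn": "move_arm", "kwargs": {
  "deltas": [
    [0, 0, -25, 0, 0, 0],
    [0, 0, -25, 0, 0, 0],
    [0, 0, -25, 0, 0, 0],
    [0, 0, -20, 0, 0, 0],
    [0, 0, -12, 0, 0, 0]
  ]
}}

```text
t: 10.1
eef_pos: [0.5357, -0.1829, 0.3307]
ee_rot: [3.139, 0.0, -1.571]
force: [-0.2, 0.1, 0.4]
width: 0.0879
```

Emit:
{"fn": "move_arm", "kwargs": {
  "deltas": [
    [0, 0, 0, 0, 0, 0],
    [0, 0, 0, 0, 0, 0],
    [0, 0, 0, 0, 0, 0],
    [0, 0, 0, 0, 0, 0],
    [0, 0, 0, 0, 0, 0]
  ],
  "claw": 255,
  "squeeze": 25
}}

```text
t: 10.52
eef_pos: [0.5368, -0.183, 0.3343]
ee_rot: [-3.14, -0.0, -1.571]
force: [0.7, 0.3, -0.5]
width: 0.0601
```

Emit:
{"fn": "move_arm", "kwargs": {
  "deltas": [
    [0, 0, 0, 0, 0, 0],
    [0, 0, 0, 0, 0, 0],
    [0, 0, 0, 0, 0, 0],
    [0, 0, 0, 0, 0, 0],
    [0, 0, 0, 0, 0, 0]
  ]
}}

```text
t: 10.93
eef_pos: [0.5365, -0.183, 0.3332]
ee_rot: [-3.142, 0.0, -1.571]
force: [1.0, -0.5, 0.3]
width: 0.0263
```

Emit:
{"fn": "move_arm", "kwargs": {
  "deltas": [
    [0, 0, 0, 0, 0, 0],
    [0, 0, 0, 0, 0, 0],
    [0, 0, 0, 0, 0, 0],
    [0, 0, 0, 0, 0, 0],
    [0, 0, 0, 0, 0, 0]
  ]
}}

```text
t: 11.35
eef_pos: [0.5365, -0.183, 0.3332]
ee_rot: [3.142, -0.0, -1.571]
force: [-0.1, 0.1, 0.3]
width: 0.0193
```

Emit:
{"fn": "move_arm", "kwargs": {
  "deltas": [
    [0, 0, 8, 0, 0, 0],
    [0, 0, 12, 0, 0, 0],
    [0, 0, 16, 0, 0, 0],
    [0, 0, 20, 0, 0, 0],
    [0, 0, 20, 0, 0, 0]
  ]
}}

```text
t: 11.77
eef_pos: [0.5363, -0.183, 0.4102]
ee_rot: [3.141, 0.0, -1.571]
force: [0.5, 0.3, -1.2]
width: 0.0194
```

Emit:
{"fn": "move_arm", "kwargs": {
  "deltas": [
    [0, 0, 20, 0, 0, 0],
    [0, 0, 20, 0, 0, 0],
    [0, 0, 18, 0, 0, 0],
    [0, 0, 12, 0, 0, 0],
    [0, 0, 4, 0, 0, 0]
  ]
}}

```text
t: 12.18
eef_pos: [0.5365, -0.1832, 0.4861]
ee_rot: [-3.138, -0.001, -1.571]
force: [-0.1, 0.1, -0.3]
width: 0.0193
```

```bash
python3 - <<'E'
from h import *
D=cam("side");im2=snap("side");S=cam("scene");im3=snap("scene")
s=arm.get_state();print(s["eef_pos"],s["t"],s["width"])
p=s["eef_pos"]
for n,c in (("side",D),("scene",S)):
    print(n,"expect grip/tip",proj(c[0],c[1],p-[0,0,.1593]).round(1),proj(c[0],c[1],p-[0,0,.3243]).round(1), "pot",proj(c[0],c[1],(.537,-.184,.095)).round(1))
    print([(t,[(np.round(d["xy"],1).tolist(),round(d["score"],2)) for d in arm.spot_point(t,n)[:2]]) for t in("brush_grip","brush_tip","pot_floor")])
a=cv2.resize(im2[180:360,260:390],(400,554)); c=cv2.resize(im3[120:310,170:310],(400,543))
o=np.zeros((600,800,3),np.uint8); o[:554,:400]=a; o[:543,400:]=c
cv2.imwrite("pics/m5.png",o[:,:,::-1])
E
```

```text
[ 0.53639583 -0.18299827  0.48398456] 12.2833 0.01949522259653478
side expect grip/tip [326.5 222.1] [324.7 282.5] pot [324.5 303.4]
[('brush_grip', [([325.1, 224.2], 0.97), ([402.7, 272.1], 0.51)]), ('brush_tip', [([325.9, 282.7], 0.84), ([326.5, 224.9], 0.71)]), ('pot_floor', [([326.4, 327.5], 0.65)])]
scene expect grip/tip [214.7 165.9] [228.5 232.7] pot [232.7 255. ]
[('brush_grip', []), ('brush_tip', [([226.6, 229.2], 0.81)]), ('pot_floor', [([240.9, 281.9], 0.6), ([126.7, 267.9], 0.6)])]
```

View pics/m5.png

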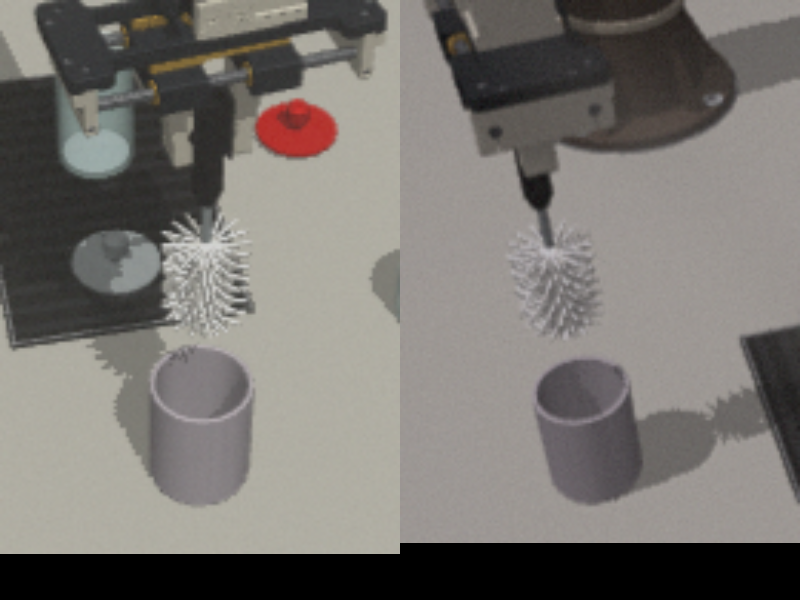

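The brush hangs straight from the fingers over the empty pot: bristle end at about (326,283) in the side view and (228,232) in the scene view, within 2–4 px of prediction. I carry it over to the jar.

Emit:
{"fn": "move_arm", "kwargs": {
  "deltas": [
    [3, 25, 0, 0, 0, 0],
    [3, 36, 0, 0, 0, 0],
    [3, 38, 0, 0, 0, 0],
    [3, 38, 0, 0, 0, 0],
    [3, 38, 0, 0, 0, 0]
  ]
}}

```text
t: 13.0
eef_pos: [0.5512, -0.0065, 0.4828]
ee_rot: [3.141, -0.0, -1.571]
force: [1.5, 0.2, -1.3]
width: 0.0197
```

Emit:
{"fn": "move_arm", "kwargs": {
  "deltas": [
    [3, 38, 0, 0, 0, 0],
    [3, 38, 0, 0, 0, 0],
    [3, 38, 0, 0, 0, 0],
    [3, 38, 0, 0, 0, 0],
    [3, 30, 0, 0, 0, 0]
  ]
}}

```text
t: 13.42
eef_pos: [0.5663, 0.1766, 0.4827]
ee_rot: [3.141, -0.0, -1.57]
force: [1.2, -0.6, -0.1]
width: 0.0197
```

```bash
python3 - <<'E'
from h import *
W=cam("wrist");im=snap("wrist");D=cam("side");im2=snap("side");S=cam("scene");im3=snap("scene")
s=arm.get_state();print(s["eef_pos"],s["t"],s["width"]); p=s["eef_pos"]
for n,c in (("wrist",W),("side",D),("scene",S)):
    for t,z in (("jar_mouth",.118),("jar_floor",.009),("brush_tip",p[2]-.3243)):
        for d in arm.spot_point(t,n)[:1]: print(n,t,np.round(d["xy"],1),round(d["score"],2),atz(c[0],c[1],d["xy"],z).round(4))
    for d in arm.masks_of("jar_floor",n)[:1]:
        m=d["pixels"].astype(np.uint8); ys,xs=np.nonzero(m); print("mask",xs.min(),xs.max(),ys.min(),ys.max(),round(d["score"],2))
def ov(im,c,pts=48):
    im=im.copy()
    for r,z,col in ((.034,.118,(255,0,0)),(.030,.009,(0,255,0)),(.034,.003,(255,255,0))):
        a=np.linspace(0,2*np.pi,60); P=np.array([proj(c[0],c[1],(.566+r*np.cos(t),.174+r*np.sin(t),z)) for t in a])
        cv2.polylines(im,[np.round(P*8).astype(np.int32)],True,col,1,cv2.LINE_AA,3)
    return im
a=im2[120:250,240:350]; a2=ov(im2,D)[120:250,240:350]; b=im3[140:270,330:440]; b2=ov(im3,S)[140:270,330:440]
o=np.vstack([np.hstack([a,a2]),np.hstack([b,b2])]); cv2.imwrite("pics/m6.png",cv2.resize(o,None,fx=2.3,fy=2.3,interpolation=cv2.INTER_CUBIC)[:,:,::-1])
E
```

```text
[0.56653921 0.17630937 0.48192376] 13.5667 0.01937134304340526
wrist jar_floor [321. 205.] 0.88 [0.5697 0.1746 0.009 ]
wrist brush_tip [323.4 229.5] 0.63 [0.5663 0.1744 0.1576]
mask 291 358 178 228 0.79
side jar_floor [289.9 228.4] 0.84 [0.5636 0.1749 0.009 ]
side brush_tip [287.1 183.7] 0.72 [0.5606 0.1795 0.1576]
mask 278 304 189 237 0.57
scene jar_mouth [385.4 212.4] 0.97 [0.5659 0.1734 0.118 ]
scene jar_floor [382.7 244.7] 0.68 [0.5623 0.1787 0.009 ]
scene brush_tip [388.  198.3] 0.61 [0.5651 0.1765 0.1576]
mask 368 400 204 257 0.58
```

View pics/m6.png

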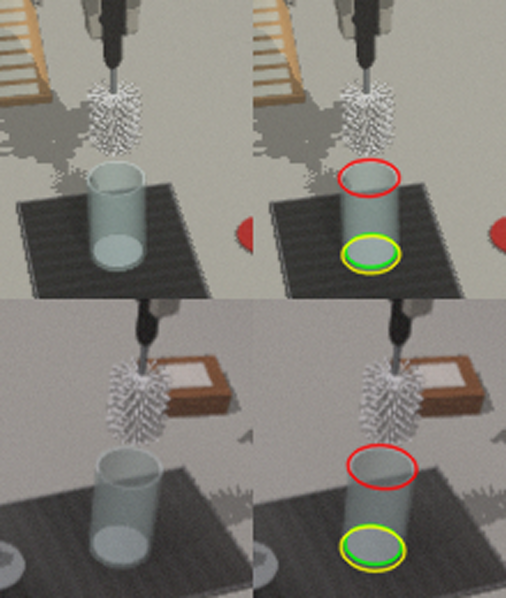

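The overlay of the jar at (0.566, 0.174) fits its rim and floor in both views to about 1 px. The brush hangs centred above the mouth, about 2 mm too far in y. I shift it and lower.

Emit:
{"fn": "move_arm", "kwargs": {
  "deltas": [
    [0, -2, -5, 0, 0, 0],
    [0, 0, -12, 0, 0, 0],
    [0, 0, -15, 0, 0, 0],
    [0, 0, -15, 0, 0, 0],
    [0, 0, -13, 0, 0, 0]
  ]
}}

```text
t: 14.58
eef_pos: [0.5662, 0.1717, 0.4218]
ee_rot: [3.141, -0.0, -1.571]
force: [-0.5, 0.6, -1.2]
width: 0.0196
```

Emit:
{"fn": "move_arm", "kwargs": {
  "deltas": [
    [0, 0, -12, 0, 0, 0],
    [0, 0, -12, 0, 0, 0],
    [0, 0, -12, 0, 0, 0],
    [0, 0, -10, 0, 0, 0],
    [0, 0, -6, 0, 0, 0]
  ]
}}

```text
t: 15.0
eef_pos: [0.5662, 0.1718, 0.3696]
ee_rot: [3.14, -0.001, -1.571]
force: [-0.0, 0.2, 0.2]
width: 0.0194
```

Emit:
{"fn": "move_arm", "kwargs": {
  "deltas": [
    [0, 2, -10, 0, 0, 0],
    [0, 0, -10, 0, 0, 0],
    [0, 0, -8, 0, 0, 0],
    [0, 0, -4, 0, 0, 0],
    [0, 0, -1, 0, 0, 0]
  ]
}}

```text
t: 15.42
eef_pos: [0.5663, 0.1739, 0.3371]
ee_rot: [3.14, -0.001, -1.571]
force: [-0.2, 1.3, -0.2]
width: 0.0193
```

```bash
python3 - <<'E'
from h import *
im2=snap("side");im3=snap("scene")
s=arm.get_state();print(s["eef_pos"],s["t"],s["force"])
o=np.hstack([im2[120:250,240:350],im3[140:270,330:440]]); cv2.imwrite("pics/m7.png",cv2.resize(o,None,fx=3,fy=3,interpolation=cv2.INTER_CUBIC)[:,:,::-1])
for n in("side","scene"): 
  c=cam(n); print(n,[(np.round(d["xy"],1),round(d["score"],2)) for d in arm.spot_point("brush_tip",n)[:1]],proj(c[0],c[1],(.566,.174,.014)))
E
```

```text
[0.56656172 0.17399774 0.33809499] 15.5167 [ 0.61802856 -0.67496591 -1.20931862]
side [(array([290.4, 179.5]), 0.27)] [290.79907913 227.05009105]
scene [] [381.91825733 244.72953517]
```

View pics/m7.png

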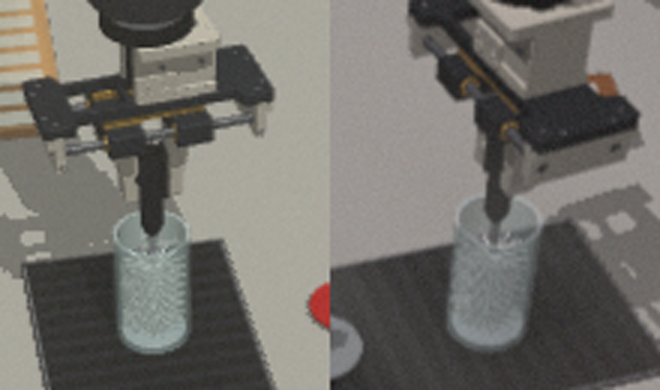

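The brush is down in the jar, bristles to the floor, the jar upright and unmoved, and force near zero. By the commanded height the bristle end is about 3 mm off the floor. Now the strokes.

Emit:
{"fn": "move_arm", "kwargs": {
  "deltas": [
    [0, 0, 10, 0, 0, 0],
    [0, 0, 14, 0, 0, 0],
    [0, 0, 14, 0, 0, 0],
    [0, 0, 10, 0, 0, 0],
    [0, 0, 0, 0, 0, 0]
  ]
}}

```text
t: 16.03
eef_pos: [0.5671, 0.1742, 0.3896]
ee_rot: [-3.137, 0.002, -1.57]
force: [0.6, 0.8, -0.3]
width: 0.0195
```

Emit:
{"fn": "move_arm", "kwargs": {
  "deltas": [
    [0, 0, 0, 0, 0, 0],
    [0, 0, 0, 0, 0, 0],
    [0, 0, -10, 0, 0, 0],
    [0, 0, -10, 0, 0, 0],
    [0, 0, -10, 0, 0, 0]
  ]
}}

```text
t: 16.45
eef_pos: [0.5661, 0.1738, 0.3541]
ee_rot: [3.14, -0.001, -1.571]
force: [1.0, -0.8, -1.1]
width: 0.0195
```

Emit:
{"fn": "move_arm", "kwargs": {
  "deltas": [
    [0, 0, -10, 0, 0, 0],
    [0, 0, -6, 0, 0, 0],
    [0, 0, -3, 0, 0, 0],
    [0, 0, 0, 0, 0, 0],
    [0, 0, 0, 0, 0, 0]
  ]
}}

```text
t: 16.87
eef_pos: [0.5666, 0.1741, 0.3371]
ee_rot: [3.142, -0.0, -1.571]
force: [-0.6, 0.0, -0.3]
width: 0.0193
```

Emit:
{"fn": "move_arm", "kwargs": {
  "deltas": [
    [0, 0, 10, 0, 0, 0],
    [0, 0, 14, 0, 0, 0],
    [0, 0, 14, 0, 0, 0],
    [0, 0, 11, 0, 0, 0],
    [0, 0, 0, 0, 0, 0]
  ]
}}

```text
t: 17.28
eef_pos: [0.5671, 0.1742, 0.39]
ee_rot: [-3.137, 0.003, -1.57]
force: [0.6, -0.1, -0.1]
width: 0.0198
```

Emit:
{"fn": "move_arm", "kwargs": {
  "deltas": [
    [0, 0, 0, 0, 0, 0],
    [0, 0, 0, 0, 0, 0],
    [0, 0, -10, 0, 0, 0],
    [0, 0, -10, 0, 0, 0],
    [0, 0, -10, 0, 0, 0]
  ]
}}

```text
t: 17.7
eef_pos: [0.5661, 0.1738, 0.3541]
ee_rot: [3.14, -0.001, -1.571]
force: [-0.1, -0.8, -1.0]
width: 0.0195
```

Emit:
{"fn": "move_arm", "kwargs": {
  "deltas": [
    [0, 0, -10, 0, 0, 0],
    [0, 0, -6, 0, 0, 0],
    [0, 0, -3, 0, 0, 0],
    [0, 0, 0, 0, 0, 0],
    [0, 0, 0, 0, 0, 0]
  ]
}}

```text
t: 18.12
eef_pos: [0.5666, 0.1741, 0.3371]
ee_rot: [3.142, -0.0, -1.571]
force: [1.0, -0.0, -1.7]
width: 0.0192
```

Emit:
{"fn": "move_arm", "kwargs": {
  "deltas": [
    [0, 0, 10, 0, 0, 0],
    [0, 0, 14, 0, 0, 0],
    [0, 0, 14, 0, 0, 0],
    [0, 0, 11, 0, 0, 0],
    [0, 0, 0, 0, 0, 0]
  ]
}}

```text
t: 18.53
eef_pos: [0.5672, 0.1742, 0.39]
ee_rot: [-3.137, 0.003, -1.57]
force: [0.0, 1.8, 0.2]
width: 0.0199
```

Emit:
{"fn": "move_arm", "kwargs": {
  "deltas": [
    [0, 0, 0, 0, 0, 0],
    [0, 0, 0, 0, 0, 0],
    [0, 0, 0, 0, 0, 0],
    [0, 0, 0, 0, 0, 0],
    [0, 0, 0, 0, 0, 0]
  ]
}}

```text
t: 18.95
eef_pos: [0.5664, 0.1739, 0.3855]
ee_rot: [3.141, -0.001, -1.571]
force: [-0.6, -0.1, -0.8]
width: 0.0194
```

Three strokes are done: tcp 0.337 at the bottom, at least 0.385 at the top. As a check on the true bristle height, I'll probe once down to contact with the jar's floor.

Emit:
{"fn": "move_arm", "kwargs": {
  "deltas": [
    [0, 0, -12, 0, 0, 0],
    [0, 0, -15, 0, 0, 0],
    [0, 0, -13, 0, 0, 0],
    [0, 0, -8, 0, 0, 0],
    [0, 0, 0, 0, 0, 0]
  ]
}}

```text
t: 19.37
eef_pos: [0.566, 0.1737, 0.336]
ee_rot: [3.138, -0.002, -1.571]
force: [-0.5, 0.4, -2.0]
width: 0.0195
```

Emit:
{"fn": "move_arm", "kwargs": {
  "deltas": [
    [0, 0, -1, 0, 0, 0],
    [0, 0, -1, 0, 0, 0],
    [0, 0, -1, 0, 0, 0],
    [0, 0, 0, 0, 0, 0],
    [0, 0, 0, 0, 0, 0]
  ]
}}

```text
t: 19.78
eef_pos: [0.5665, 0.174, 0.3356]
ee_rot: [-3.141, 0.0, -1.571]
force: [0.6, -0.1, -1.6]
width: 0.0196
```

Emit:
{"fn": "move_arm", "kwargs": {
  "deltas": [
    [0, 0, -1, 0, 0, 0],
    [0, 0, 0, 0, 0, 0],
    [0, 0, 0, 0, 0, 0],
    [0, 0, 0, 0, 0, 0],
    [0, 0, 0, 0, 0, 0]
  ]
}}

```text
t: 20.2
eef_pos: [0.5665, 0.174, 0.3342]
ee_rot: [-3.142, 0.0, -1.571]
force: [-0.6, 0.1, -0.3]
width: 0.0194
```

Emit:
{"fn": "move_arm", "kwargs": {
  "deltas": [
    [0, 0, -1, 0, 0, 0],
    [0, 0, 0, 0, 0, 0],
    [0, 0, 0, 0, 0, 0],
    [0, 0, 0, 0, 0, 0],
    [0, 0, 0, 0, 0, 0]
  ]
}}

```text
t: 20.62
eef_pos: [0.5666, 0.174, 0.3341]
ee_rot: [-3.141, 0.0, -1.57]
force: [-1.7, -0.4, 5.7]
width: 0.0197
```

Emit:
{"fn": "move_arm", "kwargs": {
  "deltas": [
    [0, 0, -1, 0, 0, 0],
    [0, 0, 0, 0, 0, 0],
    [0, 0, 0, 0, 0, 0],
    [0, 0, 0, 0, 0, 0],
    [0, 0, 0, 0, 0, 0]
  ]
}}

```text
t: 21.03
eef_pos: [0.5667, 0.174, 0.3341]
ee_rot: [-3.14, 0.0, -1.57]
force: [-4.4, -0.7, 11.0]
width: 0.0194
```

Contact came at tcp 0.334, so the strokes bottomed about 3 mm off the floor, as planned. Now I return the brush to the pot.

Emit:
{"fn": "move_arm", "kwargs": {
  "deltas": [
    [0, 0, 8, 0, 0, 0],
    [0, 0, 14, 0, 0, 0],
    [0, 0, 18, 0, 0, 0],
    [0, 0, 20, 0, 0, 0],
    [0, 0, 20, 0, 0, 0]
  ]
}}

```text
t: 21.45
eef_pos: [0.5664, 0.1739, 0.413]
ee_rot: [3.141, -0.0, -1.571]
force: [-0.6, 0.2, -1.1]
width: 0.0195
```

Emit:
{"fn": "move_arm", "kwargs": {
  "deltas": [
    [0, 0, 20, 0, 0, 0],
    [0, 0, 20, 0, 0, 0],
    [0, 0, 18, 0, 0, 0],
    [0, 0, 12, 0, 0, 0],
    [0, 0, 4, 0, 0, 0]
  ]
}}

```text
t: 21.87
eef_pos: [0.5667, 0.174, 0.4888]
ee_rot: [-3.138, 0.002, -1.571]
force: [0.6, -0.2, -0.8]
width: 0.0195
```

Emit:
{"fn": "move_arm", "kwargs": {
  "deltas": [
    [-3, -25, 0, 0, 0, 0],
    [-3, -36, 0, 0, 0, 0],
    [-3, -38, 0, 0, 0, 0],
    [-3, -38, 0, 0, 0, 0],
    [-3, -38, 0, 0, 0, 0]
  ]
}}

```text
t: 22.28
eef_pos: [0.5508, -0.0024, 0.4856]
ee_rot: [3.141, 0.0, -1.57]
force: [1.2, -0.8, -1.1]
width: 0.0192
```

Emit:
{"fn": "move_arm", "kwargs": {
  "deltas": [
    [-3, -38, 0, 0, 0, 0],
    [-3, -38, 0, 0, 0, 0],
    [-3, -38, 0, 0, 0, 0],
    [-3, -38, 0, 0, 0, 0],
    [-3, -30, 0, 0, 0, 0]
  ]
}}

```text
t: 22.7
eef_pos: [0.5358, -0.1854, 0.4856]
ee_rot: [3.141, 0.0, -1.572]
force: [0.9, 0.7, -0.9]
width: 0.0197
```

Emit:
{"fn": "move_arm", "kwargs": {
  "deltas": [
    [0, 0, 0, 0, 0, 0],
    [0, 0, 0, 0, 0, 0],
    [0, 0, 0, 0, 0, 0],
    [0, 0, 0, 0, 0, 0],
    [0, 0, 0, 0, 0, 0]
  ]
}}

```text
t: 23.12
eef_pos: [0.5367, -0.182, 0.4861]
ee_rot: [3.142, 0.0, -1.569]
force: [-0.3, -0.5, -2.3]
width: 0.0196
```

```bash
python3 - <<'E'
from h import *
W=cam("wrist");im=snap("wrist");D=cam("side");im2=snap("side");S=cam("scene");im3=snap("scene")
s=arm.get_state();print(s["eef_pos"],s["t"],s["width"])
def ov(im,c):
    im=im.copy()
    for r,z,col in ((.037,.095,(255,0,0)),(.037,0,(255,255,0))):
        P=np.array([proj(c[0],c[1],(.537+r*np.cos(t),-.184+r*np.sin(t),z)) for t in np.linspace(0,2*np.pi,60)])
        cv2.polylines(im,[np.round(P*8).astype(np.int32)],True,col,1,cv2.LINE_AA,3)
    return im
a=[ov(im2,D)[190:360,255:395],ov(im3,S)[150:320,170:310]]
cv2.imwrite("pics/m8.png",cv2.resize(np.hstack(a),None,fx=2.8,fy=2.8,interpolation=cv2.INTER_CUBIC)[:,:,::-1])
E
```

```text
[ 0.53664827 -0.18215484  0.48623609] 23.2667 0.019364851792849663
```

View pics/m8.png

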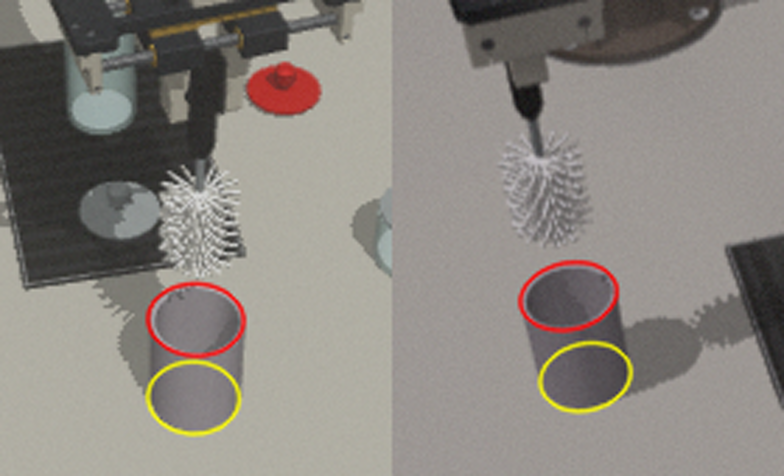

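The overlay fits the pot's rim and base, and the brush hangs centred above it, with about 10 mm of radial clearance. I lower it.

Emit:
{"fn": "move_arm", "kwargs": {
  "deltas": [
    [0, 0, -10, 0, 0, 0],
    [0, 0, -15, 0, 0, 0],
    [0, 0, -15, 0, 0, 0],
    [0, 0, -15, 0, 0, 0],
    [0, 0, -15, 0, 0, 0]
  ]
}}

```text
t: 23.68
eef_pos: [0.5363, -0.1827, 0.4147]
ee_rot: [3.141, 0.0, -1.57]
force: [1.0, 0.5, -1.0]
width: 0.0194
```

Emit:
{"fn": "move_arm", "kwargs": {
  "deltas": [
    [0, 0, -15, 0, 0, 0],
    [0, 0, -15, 0, 0, 0],
    [0, 0, -15, 0, 0, 0],
    [0, 0, -15, 0, 0, 0],
    [0, 0, -12, 0, 0, 0]
  ]
}}

```text
t: 24.1
eef_pos: [0.536, -0.1827, 0.3422]
ee_rot: [3.14, 0.0, -1.571]
force: [-0.8, -0.9, -0.1]
width: 0.0197
```

Emit:
{"fn": "move_arm", "kwargs": {
  "deltas": [
    [0, 0, -4, 0, 0, 0],
    [0, 0, -3, 0, 0, 0],
    [0, 0, -1, 0, 0, 0],
    [0, 0, 0, 0, 0, 0],
    [0, 0, 0, 0, 0, 0]
  ]
}}

```text
t: 24.52
eef_pos: [0.5367, -0.183, 0.3369]
ee_rot: [-3.14, -0.0, -1.571]
force: [-0.1, -0.2, -0.2]
width: 0.0196
```

Emit:
{"fn": "move_arm", "kwargs": {
  "deltas": [
    [0, 0, -1.5, 0, 0, 0],
    [0, 0, -1, 0, 0, 0],
    [0, 0, -0.5, 0, 0, 0],
    [0, 0, 0, 0, 0, 0],
    [0, 0, 0, 0, 0, 0]
  ]
}}

```text
t: 24.93
eef_pos: [0.5365, -0.183, 0.3332]
ee_rot: [-3.142, -0.0, -1.571]
force: [-0.2, 0.1, -0.9]
width: 0.0198
```

Emit:
{"fn": "move_arm", "kwargs": {
  "deltas": [
    [0, 0, -0.8, 0, 0, 0],
    [0, 0, 0, 0, 0, 0],
    [0, 0, 0, 0, 0, 0],
    [0, 0, 0, 0, 0, 0],
    [0, 0, 0, 0, 0, 0]
  ]
}}

```text
t: 25.35
eef_pos: [0.5366, -0.1831, 0.3331]
ee_rot: [-3.141, -0.0, -1.571]
force: [-1.0, -0.0, 5.0]
width: 0.0194
```

The brush is in contact with the pot's floor, so I release it and retreat.

Emit:
{"fn": "move_arm", "kwargs": {
  "deltas": [
    [0, 0, 0, 0, 0, 0],
    [0, 0, 0, 0, 0, 0],
    [0, 0, 0, 0, 0, 0],
    [0, 0, 0, 0, 0, 0],
    [0, 0, 0, 0, 0, 0]
  ],
  "claw": 0
}}

```text
t: 25.77
eef_pos: [0.5365, -0.183, 0.3322]
ee_rot: [3.141, 0.0, -1.571]
force: [0.2, 0.6, 0.7]
width: 0.0477
```

Emit:
{"fn": "move_arm", "kwargs": {
  "deltas": [
    [0, 0, 0, 0, 0, 0],
    [0, 0, 0, 0, 0, 0],
    [0, 0, 0, 0, 0, 0],
    [0, 0, 0, 0, 0, 0],
    [0, 0, 10, 0, 0, 0]
  ]
}}

```text
t: 26.18
eef_pos: [0.5358, -0.1829, 0.3408]
ee_rot: [3.138, 0.001, -1.571]
force: [-0.6, 0.1, -0.5]
width: 0.0808
```

Emit:
{"fn": "move_arm", "kwargs": {
  "deltas": [
    [0, 0, 20, 0, 0, 0],
    [0, 0, 25, 0, 0, 0],
    [0, 0, 30, 0, 0, 0],
    [0, 0, 30, 0, 0, 0],
    [0, 0, 20, 0, 0, 0]
  ]
}}

```text
t: 26.6
eef_pos: [0.5364, -0.1832, 0.4715]
ee_rot: [-3.138, -0.001, -1.571]
force: [0.2, 0.3, -0.1]
width: 0.0876
```

```bash
python3 - <<'E'
from h import *
D=cam("side");im2=snap("side");S=cam("scene");im3=snap("scene")
s=arm.get_state();print(s["eef_pos"],s["t"],s["width"])
R_={}
for t in("lid_knob","jar_floor","jar_mouth","brush_grip","pot_floor","squat_jar_mid","slide_box_mid","petri_mid"):
  A=arm.spot_point(t,"side")[:2];B=arm.spot_point(t,"scene")[:2]
  for a in A:
    for b in B:
      p,e=tri([ray(D[0],D[1],a["xy"]),ray(S[0],S[1],b["xy"])])
      if e[0]<.01: print(t,p.round(3),round(e[0],4))
a=[im2[150:360,200:450],im3[150:360,190:440]]
cv2.imwrite("pics/m9.png",cv2.resize(np.hstack(a),None,fx=1.6,fy=1.6)[:,:,::-1])
E
```

```text
[ 0.53691297 -0.18331456  0.47264152] 26.7 0.0879278273950394
lid_knob [ 0.601  0.26  -0.193] 0.0046
lid_knob [0.539 0.033 0.025] 0.0019
lid_knob [0.747 0.141 0.031] 0.0018
lid_knob [ 0.675 -0.024  0.173] 0.003
jar_floor [0.559 0.172 0.012] 0.0018
pot_floor [ 0.541 -0.181  0.011] 0.0042
slide_box_mid [0.344 0.382 0.008] 0.0027
petri_mid [ 0.392 -0.417  0.009] 0.0014
```

View pics/m9.png

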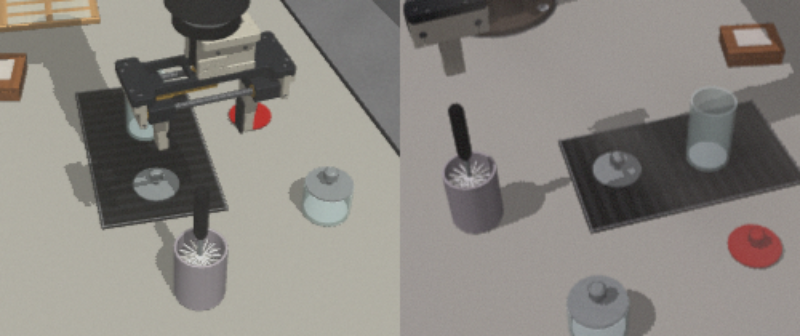

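The picture shows the brush standing bristles down in the pot, the lid knob up on the mat, the open jar upright in place, and the gripper clear. I hand the job in.

```bash
python3 -c "
from station import arm
print(arm.job_done())"
```

```text
the job is handed in; nothing more can be done
None
```

The jar is cleaned out, and I handed the job in at about 27 s of the 61 s allowed; no verdict came back.

- **Lid:** I lifted it off the tall jar and set it knob up on the mat at about (0.54, 0.03).
- **Strokes:** I made three full strokes in the jar, with the bristle end from about 3 mm off the floor to about 51 mm off it. After them I touched the brush once to the jar's floor, up to 11 N on the tool. Contact came at the height that confirms the 3 mm figure.
- **Brush:** I lowered it into the pot until it touched the floor, then let go.

**Last checks:** The final pictures show the lid flat on the mat, the jar open and upright, and the brush and pot upright, with the gripper clear. The squat jar and slide box look undisturbed. The Petri dish and slide box re-measured within about 1 cm of where they were. The jar's floor point read (0.559, 0.172), against (0.566, 0.174) when I overlaid the jar. That point was partly hidden by the gripper, so I put the 7 mm down to measuring error.

**Did not come through:** In the final check the networks gave no two-camera fix for the brush grip, the jar's mouth or the squat jar, so I judged those by eye. They also gave some false lid_knob matches, including one on the red lid, which I ignored.

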